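Set the stirrer's speed by fingertip and start it

TASK

With a fingertip, push the pointer of the stirrer's speed selector clockwise, counting the clicks, until it rests at position 6 (off is 0; position 6 has the orange bar), never running past it; only then press the green start key fully down and let it come back up. Push only, do not pinch the pointer, and leave the dish on the stirrer and everything else on the bench where it stands.

Things in the scene. Friction and masses are not known exactly. Their poses are not given: they have to be found in the camera images.
- stirrer: white laboratory stirrer standing fixed on the worktop, 260 mm deep (its x), 210 mm wide (its y), deck 62 mm above its origin; origin under its centre at worktop height, its x points from the control panel (at the front, -x) to the round stirring plate, z up. The plate (128 mm across, top 68 mm above the origin) is centred at x +60 mm, y 0
- selector (a joint): black rotary selector on the deck, upright axis; 0 rad at off (position 0, black mark), grows clockwise seen from above, a position every 0.5236 rad up to 8 at 4.19 rad, stops at both ends. Position 6 (wide orange bar; others thin white) is 3.142 rad. Clicks hold it at each position: 2 to 3 N at 30 mm from the axis starts it; past half-way between two it snaps to the next by itself
- selector_axis (a point): point on the selector's axis, fixed to the stirrer, 20 mm above the deck, half-way up the pointer bar; at stirrer x -68 mm, y +40 mm. At selector value q the pointer bar points, in the stirrer's frame, at the angle 2.094 - q from the stirrer's x axis, counter-clockwise from above (off: front left, position 4: straight back)
- pointer_tip (a point): outer end of the selector's pointer bar, 41 mm from the axis, 20 mm above the deck, turns with the selector. The upright bar is 14 mm thick in all (two grey side flanks on a black core), runs from 9 mm behind the axis to 41 mm out, its straight flanks reach from 9 to 29 mm above the deck, its black core to 33 mm; below it a round skirt disc, 60 mm across, top 9 mm above the deck. A 22 mm wide hub is on the axis
- start_key (a joint): green round start key, 28 mm across, on the deck right of the selector; 0 m up, 0.006 m fully down; it is sprung, fully down takes 5 N and it comes back up when let go
- start_key_top (a point): centre of the top face of the start key; pressed straight down
- dish: low clear glass beaker, 99 mm across, 43 mm high, standing loose on the stirring plate; origin at the centre of its underside; to be left alone
- amber_jar: brown jar with blue cap, 56 across, 80 high mm, loose bystander; origin at the centre of its underside
- stopper_flask: small clear stoppered flask, 51 across, 101 high mm, loose bystander; origin at the centre of its underside
- green_box: green lidded box 82x122x38 mm, loose bystander; origin at the centre of its underside
- tape_roll: roll of teal tape lying flat, 52 across, 19 high mm, loose bystander; origin at the centre of its underside
- petri: petri dish, 94 across, 15 high mm, loose bystander; origin at the centre of its underside
- bottle: clear reagent bottle with blue cap, 68 across, 138 high mm, loose bystander; origin at the centre of its underside

How it is judged:
By the outcome, as a careful person would: the job done as asked, in the order asked, and still so for the second after the job is handed in, with the robot touching nothing.
It also fails if it takes over 64 s, if anything falls off the work surface, if the arm or the gripper's body presses on something with over 40 N, if the wrist force passes 120 N, or if a joint passes its speed limit or range.

ROBOT

A 6-joint arm with a two-finger parallel gripper is mounted at the origin on a cart in front of the work surface, level with it; the furniture and walls round the work are solid. World frame = base frame: x ahead of the robot, y to its left, z up, the work surface at z = 0. Lengths are in mm, angles in rad, forces in N, time in s.
With the tool pointing down it reaches from about 350 to 775 mm from the base axis. Payload 7.3 kg.
Tool frame: the origin (TCP) lies between the finger pads; the fingertips stand 8 mm ahead of it and the grasp point (between the pads) lies 11 mm behind it; y points along the fingers, z is the direction in which the jaws open and shut, and the axes are right-handed (so a half turn about y gives the same grasp; the last joint's range is limited). The gripper opens to 92 mm and grips with 3 to 60 N. Pads are 19 mm wide; open, the fingers measure 130 mm over their backs; the gripper's body (75 mm by 190 mm) begins 47 mm behind the grasp point.
Start: joints at [-1.248, 0.342, 1.524, -0, 1.275, -0.146], TCP at [237.227, -468.367, 234.741] pointing down, gripper open.
Joint ranges: [-2.53, 2.53], [-0.77, 2.02], [0.04, 2.7], [-1, 4.14], [0.28, 2.66], [-3.11, 3.11]. Speed limits (rad/s): [2.57, 2.57, 3.14, 3.14, 3.14, 3.14].

INTERFACE

Orientations are given as [roll, pitch, yaw] about the fixed x, y, z axes, in that order (R = Rz(yaw) Ry(pitch) Rx(roll)).
In Python, from plant import bot, vision, job gives the robot as it stands. The module is installed in compiled form; this text tells all that it offers.
- The arm moves only by the tool arm_command, never from a script. Its argument "deltas" is a list of rows, each a list of 4 numbers: the shift along the tool's x, y, z in m, then the turn about the tool's y in degrees. In form: [[x, y, z, twist], ...]. A call has 1 to 5 rows; each row shifts and turns the commanded pose from where the row before left it, along the tool's axes as they then stand; what a row does not reach is not made up. A row lasts 1/10 s, in which the tool goes at most 50 mm and 8.59 degrees, less where a joint would pass 70% of its speed; a pose out of reach is approached as far as the arm can. A call is refused whole if a number of a shift passes 0.05 or a number of a turn 8.59, either way. A call with a gripper value outside its range is refused whole. "claw" is the closure in counts, from 0 (fully open) to 255 (shut), set as the call begins (left out, the last holds). The fingers move at their own pace and stop on an object; the grip force is fixed at half the most. Time passes only in rows, so rows that do not move let the fingers close. It gives the time, the measured TCP pose, the force and the opening at its end, in the units of the state.
- bot.get_obs(): the state, without advancing time (a new reading comes with each control period).
- vision.capture(name): name is "scene" or "top"; returns a dict with "img" (420x560x3 uint8, red, green, blue), "camera_matrix" (3x3 intrinsics, pixels), "dist_coeffs" ([k1, k2, p1, p2, k3] as OpenCV has them; the pictures are not rectified), "world_to_cam" (4x4, takes a point from world to camera coordinates). Camera axes: x right, y down, z forward; pixel columns grow to the right and rows downward; lengths in mm; the calibration is good to about 2 mm. A picture is of the moment at which its call begins. There is no depth.
- job.close_job(): hands the job in, once; it reports no verdict.
Trained networks look in a picture, given as the dict that the camera call returned (one of the last four; its "shot" number tells which), for a name from the list of things; names that differ only in an ending like _2 or _b are one class to them, and where a whole thing is asked for, a point or a joint stands for the part that bears it (a point fixed in the world has none). Each returns a list of dicts, best first, with "confidence" (0 to 1); they miss things now and then, are a little off and sometimes report something else, mostly with a low value. They report only what shows in the picture. A call takes as long as a camera call.
- vision.find_in(picture, name): "xyz" ([x, y, z] in mm, in the coordinates of the camera as it stood for that picture, good to about 4 mm: the middle of the surface that is visible of it).
- vision.regions_of(picture, name): "mask" (420x560 bool, what is visible of it).
The state is a dict: "time": time; "joint_positions": joint angles; "dq": joint speeds; "tau": joint torques, N m; "tool_pos": TCP position; "tcp_rot": TCP orientation; "contact_force": force on the tool from outside, world axes, zero at the start; "moment": the same for the moment, N m; "grip_width": finger opening in mm.
Only numpy, scipy, OpenCV 4.12 (cv2) and the standard library are available. Lean on these libraries where they do the work, as an engineer would, in place of code of your own. Each camera call takes 0.05 s, during which the arm holds its last target. There are 200 camera calls.

## Working session

There is one attempt and no reset: what is moved stays moved. The work goes in short steps, Python scripts to look and compute and a tool call to move; the robot and the scene stay as the last step left them, time stands still between calls to the robot, and variables do not carry over. Pictures are saved under pics/ and viewed, about 8 in all and at most 12, crops included, and the job is handed in when it is done.

Besides the shell and the picture viewer there is one more tool, called after ">>>" as name([rows], argument=value, ...), one row to a line, values as JSON. arm_command: Moves the arm, as the interface text tells. Its arguments: {"type":"object","properties":{"deltas":{"type":"array","items":{"type":"array","items":{"type":"number"}}},"claw":{"type":"number"}},"required":["deltas"]}

```bash
mkdir -p pics; cat > h.py <<'E'
import numpy as np, cv2
from plant import bot, vision, job
def w(p,c):
    T=np.linalg.inv(np.array(c["world_to_cam"])); return (T@np.r_[p,1])[:3]
def proj(P,c):
    T=np.array(c["world_to_cam"]); r,_=cv2.Rodrigues(T[:3,:3])
    return cv2.projectPoints(np.float64(P).reshape(-1,1,3),r,T[:3,3],np.array(c["camera_matrix"],float),np.array(c["dist_coeffs"],float))[0].reshape(-1,2)
E
python3 - <<'E'
from h import *
s=bot.get_obs(); print({k:np.round(v,3) for k,v in s.items()})
for n in("top","scene"):
    c=vision.capture(n); cv2.imwrite(f"pics/{n}0.png",c["img"][:,:,::-1])
    T=np.linalg.inv(np.array(c["world_to_cam"]));print(n,T[:3,3].round(),T[:3,2].round(2))
    for k in "stirrer selector pointer_tip start_key start_key_top selector_axis dish bottle amber_jar stopper_flask green_box tape_roll petri".split():
        try: print(k,[(w(d["xyz"],c).round(1).tolist(),round(d["confidence"],2)) for d in vision.find_in(c,k)[:2]])
        except Exception as e: print(k,e)
E
```

```text
{'time': np.float64(0.0), 'joint_positions': array([-1.248,  0.343,  1.525,  0.   ,  1.275, -0.146]), 'dq': array([ 0.   ,  0.001, -0.002,  0.001, -0.002, -0.001]), 'tau': array([ 2.0000e-03, -4.3123e+01, -2.4422e+01,  7.2000e-02,  5.6000e-02,
       -0.0000e+00]), 'tool_pos': array([ 237.126, -467.953,  234.05 ]), 'tcp_rot': array([-1.572,  0.   , -2.673]), 'contact_force': array([-0.358,  0.221, -0.652]), 'moment': array([0.012, 0.047, 0.023]), 'grip_width': np.float64(91.707)}
top [ 437.   18. 1548.] [ 0.07  0.   -1.  ]
stirrer [([536.9, 84.4, 59.6], 0.86), ([586.3, -368.8, 12.5], 0.62)]
selector [([488.0, 126.5, 71.2], 0.9)]
pointer_tip [([495.3, 124.8, 68.9], 0.87)]
start_key [([489.3, 17.5, 81.0], 0.39)]
start_key_top [([488.7, 20.6, 82.6], 0.54)]
selector_axis [([536.3, 87.0, 61.9], 0.88), ([435.3, -389.3, 36.4], 0.32)]
dish [([621.4, 98.9, 68.9], 0.71)]
bottle [([531.0, 454.5, 93.9], 0.59)]
amber_jar [([470.0, 351.2, 72.7], 0.55), ([532.2, 454.5, 94.9], 0.55)]
stopper_flask [([574.3, 359.3, 30.5], 0.57)]
green_box [([435.0, -389.0, 39.6], 0.75), ([494.4, 126.2, 68.5], 0.18)]
tape_roll [([445.3, -244.7, 19.6], 0.59)]
petri [([586.5, -369.3, 13.7], 0.66)]
scene [-169.  831.  579.] [ 0.6  -0.68 -0.42]
stirrer [([503.9, 140.0, 66.4], 0.84)]
selector [([494.3, 131.1, 74.2], 0.89)]
pointer_tip [([487.2, 139.4, 74.6], 0.93)]
start_key [([502.3, 142.0, 59.1], 0.27), ([515.7, 473.7, 81.5], 0.24)]
start_key_top [([485.9, 20.3, 86.0], 0.48)]
selector_axis [([503.3, 143.7, 56.6], 0.97)]
dish [([619.0, 89.0, 93.7], 0.73), ([486.6, 23.7, 85.8], 0.36)]
bottle [([514.9, 473.7, 80.8], 0.67), ([485.3, 133.6, 76.2], 0.21)]
amber_jar [([453.4, 365.3, 51.4], 0.65)]
stopper_flask [([571.6, 375.7, 30.6], 0.75), ([513.3, 474.7, 79.0], 0.46)]
green_box []
tape_roll [([451.6, 363.8, 47.5], 0.46)]
petri [([580.7, -348.5, 14.0], 0.82)]
```

```bash
python3 - <<'E'
import cv2,numpy as np
from h import *
c=vision.capture("top")
m=[r["mask"] for r in vision.regions_of(c,"stirrer")][:1][0]
ys,xs=np.nonzero(m); print(xs.min(),xs.max(),ys.min(),ys.max())
x0,x1,y0,y1=xs.min()-8,xs.max()+8,ys.min()-8,ys.max()+8
print(x0,y0)
f=min(800/(x1-x0),600/(y1-y0)); print(f)
cv2.imwrite("pics/t1.png",cv2.resize(c["img"][y0:y1,x0:x1,::-1],None,fx=f,fy=f,interpolation=2))
print(proj([[536,84,62],[490,127,82],[490,127,71]],c))
cnt=max(cv2.findContours(m.astype(np.uint8),0,2)[0],key=cv2.contourArea); print(cv2.minAreaRect(cnt))
E
```

```text
216 292 167 258
208 159
5.607476635514018
[[255.65145126 220.09271429]
 [241.21850521 235.62666402]
 [241.49671934 235.75224236]]
((254.302001953125, 212.51980590820312), (85.8717041015625, 70.34913635253906), 84.2894058227539)
```

View pics/scene0.png

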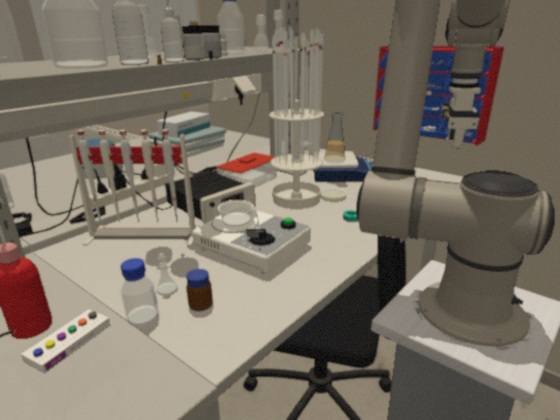

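View pics/t1.png

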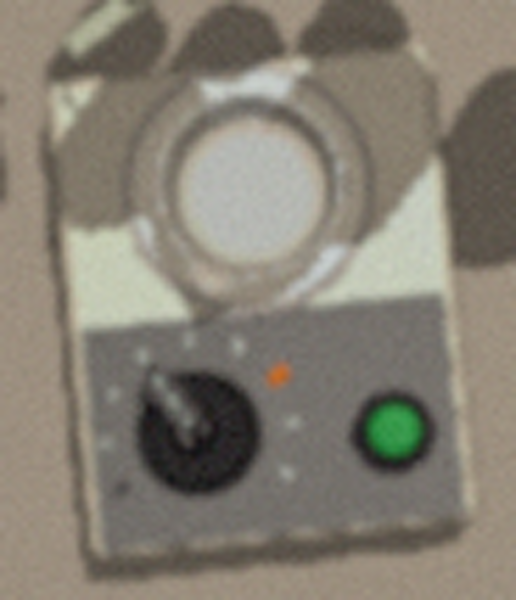

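The scene view shows the stirrer at about (255,235), the selector at (262,237) and the green key at (288,222). In the top crop, the selector centre is at (198,432) with its pointer toward (150,375), which looks like position 3. The orange mark is at (280,375) and the key at (395,430). Next I'll fit the stirrer pose and look at the full top view.

```bash
cat >> h.py <<'E'
def ray(uv,c,z):
    n=cv2.undistortPoints(np.float64(uv).reshape(-1,1,2),np.array(c["camera_matrix"],float),np.array(c["dist_coeffs"],float)).reshape(-1,2)
    T=np.linalg.inv(np.array(c["world_to_cam"])); d=np.c_[n,np.ones(len(n))]@T[:3,:3].T; o=T[:3,3]
    return o+d*((z-o[2])/d[:,2])[:,None]
E
python3 - <<'E'
from h import *
from scipy.optimize import least_squares
c=vision.capture("top"); cv2.imwrite("pics/t2.png",cv2.resize(c["img"][:,:,::-1],(800,600)))
u=lambda p:np.array(p)/5.607+[208,159]-0.4
M=ray(u([(120,488),(105,443),(113,392),(140,355),(188,340),(238,345),(280,375),(293,422),(288,474)]),c,62)
a=np.radians(120-30*np.arange(9))
f=lambda v:(v[:2]+v[2]*np.c_[np.cos(a+v[3]),np.sin(a+v[3])]-M[:,:2]).ravel()
r=least_squares(f,[490,127,38,.1]); print(r.x,np.round(f(r.x).reshape(-1,2),1).tolist())
print("skirt",ray(u([(198,432)]),c,71),"key",ray(u([(395,430)]),c,70))
P=ray(u([(150,375)]),c,95)
ax,ay,_,yaw=r.x
print("tip",P,"ang rel",np.degrees(np.arctan2(P[0,1]-ay,P[0,0]-ax)-yaw))
for n,h in(("selector",80),("dish",90),("start_key",70)):
    q=vision.regions_of(c,n)
    if q:
        ys,xs=np.nonzero(q[0]["mask"]); print(n,ray([(xs.mean(),ys.mean())],c,h).round(1),len(xs),q[0]["confidence"])
E
```

```text
[4.90083623e+02 1.22903206e+02 5.14075278e+01 7.44655708e-02] [[-0.7, -0.5], [0.2, 0.9], [-0.8, 0.8], [-0.1, -1.6], [1.5, -0.8], [-0.0, -0.2], [-0.6, 1.6], [-0.4, -0.9], [1.1, 0.6]]
skirt [[490.18954625 122.77407439  71.        ]] key [[488.15997584  18.25983687  70.        ]]
tip [[519.86551898 145.42587097  95.        ]] ang rel 32.83196087380818
dish [[617.1  92.2  90. ]] 950 0.94
start_key [[491.5 124.5  70. ]] 298 0.61
```

View pics/t2.png

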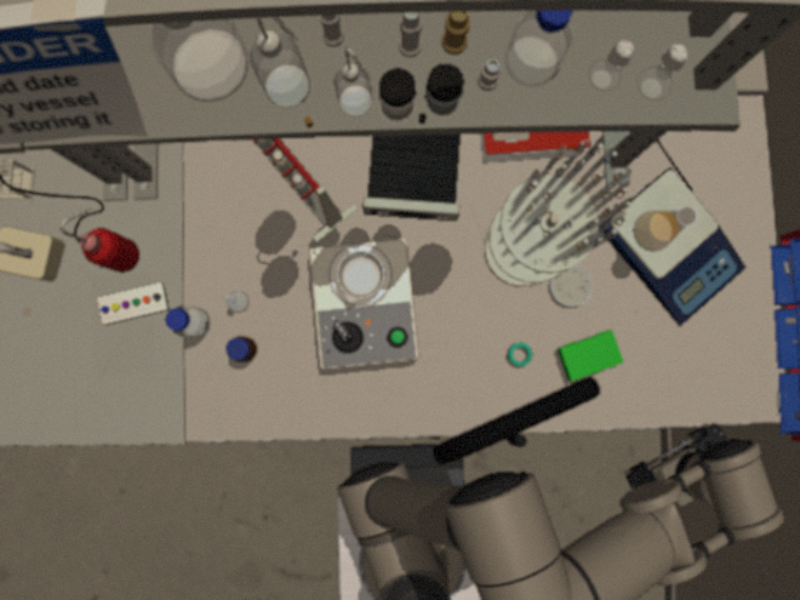

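The full top view shows the stirrer at about (363,305), the tall drying stand at about (550,220), and a dark chair back at the bench edge from (440,455) to (595,385). I'll check the chair's height before moving.

```bash
python3 - <<'E'
from h import *
c=vision.capture("top"); s=vision.capture("scene")
for z in(-100,0,100,200,300):
    P=ray([(308,318),(416,270)],c,z); print(z,P[:,:2].round().tolist(),proj(P,s).round().tolist())
I=s["img"][170:330,340:460,::-1]; cv2.imwrite("pics/s1.png",cv2.resize(I,None,fx=4,fy=3.75)[:600])
E
```

```text
-100 [[218.0, -72.0], [364.0, -438.0]] [[388.0, 296.0], [398.0, 232.0]]
0 [[232.0, -67.0], [368.0, -410.0]] [[386.0, 264.0], [396.0, 208.0]]
100 [[245.0, -61.0], [373.0, -382.0]] [[383.0, 228.0], [394.0, 182.0]]
200 [[258.0, -56.0], [377.0, -355.0]] [[381.0, 191.0], [392.0, 154.0]]
300 [[271.0, -50.0], [382.0, -327.0]] [[379.0, 150.0], [390.0, 123.0]]
```

View pics/s1.png

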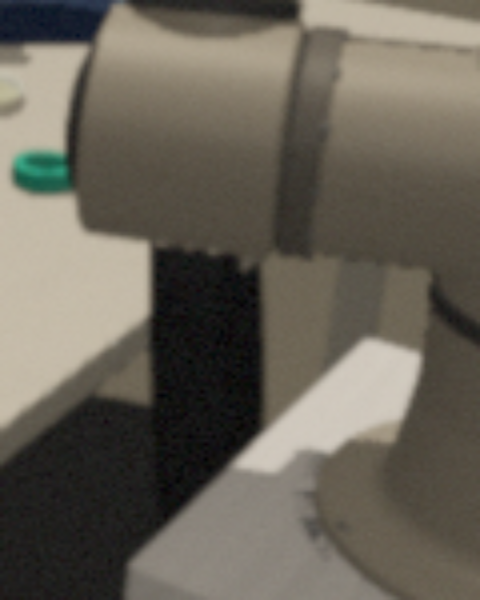

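The chair back's top is hidden behind the arm, so I'll raise the tool well above it before crossing, and close the claw on the way.

>>> arm_command([
  [0,-0.04,0,0],
  [0,-0.04,0,0],
  [0,-0.04,0,0],
  [0,-0.04,0,0],
  [0,0,0,0],
], claw=255)

```text
time: 2.3
tool_pos: [237.7, -469.6, 400.6]
tcp_rot: [-1.56, -0.002, -2.673]
contact_force: [0.7, 0.2, 0.2]
grip_width: 56.1
```

>>> arm_command([
  [-0.0345,0,-0.0305,0],
  [-0.0345,0,-0.0305,0],
  [-0.0345,0,-0.0305,0],
  [-0.0345,0,-0.0305,0],
  [-0.0345,0,-0.0305,0],
])

```text
time: 2.8
tool_pos: [322.4, -252.5, 394.2]
tcp_rot: [-1.571, 0.0, -2.673]
contact_force: [0.8, -0.7, 0.1]
grip_width: 16.4
```

>>> arm_command([
  [-0.0345,0,-0.0305,0],
  [-0.0345,0,-0.0305,0],
  [-0.0345,0,-0.0305,0],
  [-0.0345,0,-0.0305,0],
  [-0.0345,0,-0.0305,0],
])

```text
time: 3.3
tool_pos: [407.3, -38.5, 394.4]
tcp_rot: [-1.571, -0.0, -2.673]
contact_force: [0.5, -0.4, 0.6]
grip_width: 0.7
```

>>> arm_command([
  [-0.0345,0,-0.0305,0],
  [-0.0345,0,-0.0305,0],
  [-0.0345,0,-0.0305,0],
  [-0.0345,0,-0.0305,0],
  [0,0,0,0],
])

```text
time: 3.8
tool_pos: [475.9, 135.2, 393.0]
tcp_rot: [-1.573, -0.001, -2.667]
contact_force: [-0.5, -1.4, -0.6]
grip_width: 0.3
```

>>> arm_command([
  [-0.0317,0,-0.0261,0],
  [0,0.04,0,-7],
  [0,0.05,0,0],
  [0,0.05,0,0],
  [0,0.05,0,0],
])

```text
time: 4.3
tool_pos: [491.0, 167.8, 202.7]
tcp_rot: [-1.57, 0.0, -2.551]
contact_force: [0.7, -0.5, -0.1]
grip_width: 0.7
```

>>> arm_command([
  [0,0.05,0,0],
  [0,0.02,0,0],
  [0,0,0,0],
])

```text
time: 4.6
tool_pos: [489.2, 167.4, 131.3]
tcp_rot: [-1.574, -0.007, -2.551]
contact_force: [-0.3, -0.4, 0.0]
grip_width: 0.2
```

```bash
python3 - <<'E'
from h import *
s=bot.get_obs(); print(s["tool_pos"],s["tcp_rot"],s["contact_force"],s["joint_positions"])
c=vision.capture("top"); cv2.imwrite("pics/t3.png",cv2.resize(c["img"][150:270,190:350,::-1],None,fx=5,fy=5,interpolation=2))
E
```

```text
[489.21319838 167.36971469 131.33597536] [-1.5736139  -0.00717214 -2.55105328] [-0.26534014 -0.37084278  0.02221358] [ 1.81495962e-01  4.39983472e-01  1.68558826e+00 -3.13125995e-04
  1.02372203e+00  1.16192694e+00]
```

View pics/t3.png

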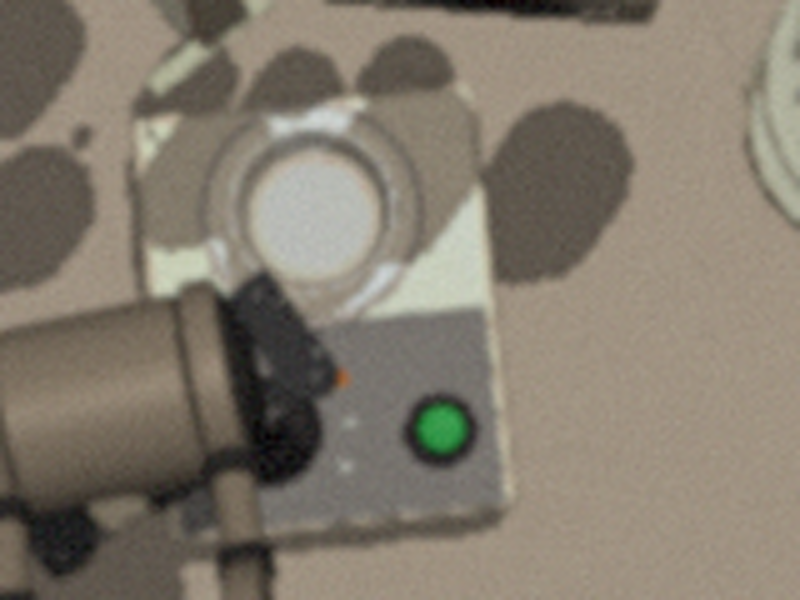

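The top crop shows the wrist above the left side of the panel. The dish at (313,212) and the key at (441,428) are clear, but the selector is partly hidden. The tool is 6 mm short radially, so I'll correct that and descend.

>>> arm_command([
  [-0.006,0,0,0],
  [0,0.015,0,0],
  [0,0.015,0,0],
  [0,0,0,0],
])

```text
time: 5.05
tool_pos: [497.0, 171.8, 105.0]
tcp_rot: [-1.571, 0.0, -2.551]
contact_force: [-0.5, 0.7, -0.7]
grip_width: 0.3
```

>>> arm_command([
  [0,0.008,0,0],
  [0,0.006,0,0],
  [0,0,0,0],
  [0,0,0,0],
])

```text
time: 5.45
tool_pos: [496.9, 171.8, 91.0]
tcp_rot: [-1.571, 0.0, -2.551]
contact_force: [0.1, 0.5, 0.2]
grip_width: 0.6
```

```bash
cat >> h.py <<'E'
A=np.array([490.1,122.9]); YAW=.0745
def st():
    s=bot.get_obs(); p=s["tool_pos"]; d=p[:2]-A
    r=np.hypot(*d); th=np.degrees(np.arctan2(d[1],d[0])-YAW)
    print("t",round(s["time"],2),"pos",p.round(1),"zdir",round(np.degrees(s["tcp_rot"][2])+90,1),"polar r",r.round(1),"ang(stirrer)",th.round(1),"F",s["contact_force"].round(1),"M",s["moment"].round(2),"q6",round(s["joint_positions"][5],2))
E
python3 - <<'E'
from h import *
st()
c=vision.capture("scene"); u=proj([[490,123,80]],c)[0].astype(int); print(u)
cv2.imwrite("pics/s2.png",cv2.resize(c["img"][u[1]-45:u[1]+45,u[0]-60:u[0]+60,::-1],None,fx=6,fy=6,interpolation=2))
E
```

```text
t 5.45 pos [496.9 171.8  91. ] zdir -56.1 polar r 49.3 ang(stirrer) 77.9 F [0.1 0.5 0.2] M [0.03 0.01 0.01] q6 1.17
[262 234]
```

View pics/s2.png

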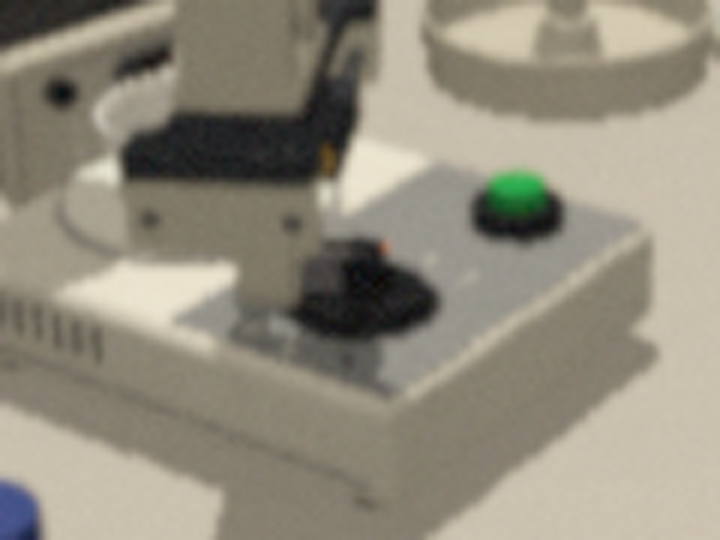

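The scene crop shows the closed fingers at (275,280) just beside the pointer's counter-clockwise flank. The pointer is at (340,265), and the orange bar shows at (385,247). I'll lower slightly and make contact.

>>> arm_command([
  [0.002,0.005,0,0],
  [0,0,0.004,0],
  [0,0,0.003,0],
  [0,0,0,0],
])

```text
time: 5.9
tool_pos: [499.3, 164.4, 85.8]
tcp_rot: [-1.571, 0.0, -2.551]
contact_force: [0.1, -0.1, -0.0]
grip_width: 0.4
```

>>> arm_command([
  [0,0,0.002,0],
  [0,0,0,0],
])

```text
time: 6.1
tool_pos: [500.2, 163.0, 85.8]
tcp_rot: [-1.571, 0.0, -2.551]
contact_force: [0.2, 0.5, -0.2]
grip_width: 0.5
```

>>> arm_command([
  [0,0,0.002,0],
  [0,0,0,0],
])

```text
time: 6.3
tool_pos: [501.3, 161.3, 85.7]
tcp_rot: [-1.571, 0.0, -2.551]
contact_force: [0.1, -1.5, -0.5]
grip_width: 0.2
```

>>> arm_command([
  [0,0,0.002,0],
  [0,0,0,0],
])

```text
time: 6.5
tool_pos: [502.4, 159.7, 85.7]
tcp_rot: [-1.571, 0.0, -2.551]
contact_force: [0.4, -0.7, 0.2]
grip_width: 0.5
```

>>> arm_command([
  [0,0,0.002,0],
  [0,0,0,0],
])

```text
time: 6.7
tool_pos: [503.3, 158.5, 85.7]
tcp_rot: [-1.571, 0.0, -2.551]
contact_force: [-0.8, 2.9, -0.5]
grip_width: 0.4
```

Contact shows up as 2.9 N against the push. Now I'll follow the arc, rotating the tool about the selector axis.

>>> arm_command([
  [-0.0018,0,0.0028,5],
  [0,0,0,0],
])

```text
time: 6.9
tool_pos: [506.4, 157.3, 85.7]
tcp_rot: [-1.571, 0.0, -2.64]
contact_force: [-0.3, 3.1, -0.5]
grip_width: 0.5
```

>>> arm_command([
  [-0.0018,0,0.0028,5],
  [0,0,0,0],
])

```text
time: 7.1
tool_pos: [509.6, 155.3, 85.7]
tcp_rot: [-1.571, 0.0, -2.725]
contact_force: [-0.6, 2.4, -0.0]
grip_width: 0.2
```

>>> arm_command([
  [-0.0009,0,0.0014,2.5],
  [0,0,0,0],
])

```text
time: 7.3
tool_pos: [510.9, 154.0, 85.7]
tcp_rot: [-1.57, 0.0, -2.766]
contact_force: [1.2, -0.3, -0.4]
grip_width: 0.7
```

```bash
python3 - <<'E'
from h import *
st()
E
```

```text
t 7.3 pos [510.9 154.   85.7] zdir -68.5 polar r 37.4 ang(stirrer) 52.0 F [ 1.2 -0.3 -0.4] M [ 0.03 -0.02  0.  ] q6 1.35
```

The force fell to near zero at about 13°, so click 1 has snapped. I'll carry on to find the pointer again near position 4.

>>> arm_command([
  [-0.0018,0,0.0028,5],
  [0,0,0,0],
])

```text
time: 7.5
tool_pos: [513.6, 151.9, 85.7]
tcp_rot: [-1.57, -0.0, -2.854]
contact_force: [0.3, -1.0, 0.6]
grip_width: 0.7
```

>>> arm_command([
  [-0.0018,0,0.0028,5],
  [0,0,0,0],
])

```text
time: 7.7
tool_pos: [516.0, 149.9, 85.7]
tcp_rot: [-1.57, 0.0, -2.941]
contact_force: [-0.1, -0.5, -0.2]
grip_width: 0.4
```

>>> arm_command([
  [-0.0018,0,0.0028,5],
  [0,0,0,0],
])

```text
time: 7.9
tool_pos: [517.9, 148.0, 85.5]
tcp_rot: [-1.571, -0.001, -3.028]
contact_force: [-1.5, 1.3, 0.2]
grip_width: 0.3
```

>>> arm_command([
  [-0.0009,0,0.0014,2.5],
  [0,0,0,0],
])

```text
time: 8.1
tool_pos: [518.9, 146.9, 85.6]
tcp_rot: [-1.571, -0.001, -3.07]
contact_force: [-0.8, 3.2, 0.2]
grip_width: 0.1
```

```bash
python3 - <<'E'
from h import *
st()
E
```

```text
t 8.1 pos [518.9 146.9  85.6] zdir -85.9 polar r 37.5 ang(stirrer) 35.6 F [-0.8  3.2  0.2] M [ 0.49  0.25 -0.07] q6 1.63
```

Contact came back with the finger flank at about -0.2°, where the model puts position 4, so one click is confirmed. Next, click 2.

>>> arm_command([
  [-0.0018,0,0.0028,5],
  [0,0,0,0],
])

```text
time: 8.3
tool_pos: [521.0, 144.2, 85.6]
tcp_rot: [-1.571, -0.0, 3.124]
contact_force: [-1.3, 4.1, 0.4]
grip_width: 0.7
```

>>> arm_command([
  [-0.0018,0,0.0028,5],
  [0,0,0,0],
])

```text
time: 8.5
tool_pos: [523.2, 140.7, 85.7]
tcp_rot: [-1.57, 0.0, 3.038]
contact_force: [0.1, 0.4, 0.5]
grip_width: 0.4
```

>>> arm_command([
  [-0.0009,0,0.0014,2.5],
  [0,0,0,0],
])

```text
time: 8.7
tool_pos: [523.9, 139.1, 85.7]
tcp_rot: [-1.57, 0.001, 2.995]
contact_force: [-0.0, -0.8, -1.0]
grip_width: 0.5
```

```bash
python3 - <<'E'
from h import *
st()
E
```

```text
t 8.7 pos [523.9 139.1  85.7] zdir 261.6 polar r 37.5 ang(stirrer) 21.3 F [-0.  -0.8 -1. ] M [ 0.    0.03 -0.03] q6 1.84
```

>>> arm_command([
  [-0.0018,0,0.0028,5],
  [0,0,0,0],
])

```text
time: 8.9
tool_pos: [525.3, 136.1, 85.7]
tcp_rot: [-1.57, 0.0, 2.906]
contact_force: [0.2, 0.6, 0.6]
grip_width: 0.4
```

>>> arm_command([
  [-0.0018,0,0.0028,5],
  [0,0,0,0],
])

```text
time: 9.1
tool_pos: [526.3, 133.1, 85.7]
tcp_rot: [-1.571, 0.0, 2.819]
contact_force: [-0.1, -0.7, 0.2]
grip_width: 0.4
```

>>> arm_command([
  [-0.0013,0,0.002,3.5],
  [0,0,0,0],
])

```text
time: 9.3
tool_pos: [526.9, 131.4, 85.7]
tcp_rot: [-1.571, 0.0, 2.759]
contact_force: [-0.0, 2.8, 0.3]
grip_width: 0.4
```

```bash
python3 - <<'E'
from h import *
st()
E
```

```text
t 9.3 pos [526.9 131.4  85.7] zdir 248.1 polar r 37.7 ang(stirrer) 8.7 F [-0.   2.8  0.3] M [ 0.48  0.01 -0.05] q6 2.06
```

Contact again at about -26°, which is position 5, so that's two clicks. For the last click I'll use finer steps.

>>> arm_command([
  [-0.0018,0,0.0028,5],
  [0,0,0,0],
])

```text
time: 9.5
tool_pos: [527.6, 128.3, 85.8]
tcp_rot: [-1.572, 0.0, 2.671]
contact_force: [0.4, 3.3, -0.4]
grip_width: 0.6
```

>>> arm_command([
  [-0.0009,0,0.0014,2.5],
  [0,0,0,0],
])

```text
time: 9.7
tool_pos: [527.7, 126.5, 85.8]
tcp_rot: [-1.571, 0.0, 2.628]
contact_force: [0.6, 2.9, -0.7]
grip_width: 0.2
```

>>> arm_command([
  [-0.0009,0,0.0014,2.5],
  [0,0,0,0],
])

```text
time: 9.9
tool_pos: [527.7, 124.4, 85.7]
tcp_rot: [-1.57, 0.0, 2.584]
contact_force: [1.1, 2.0, 0.6]
grip_width: 0.4
```

```bash
python3 - <<'E'
from h import *
st()
E
```

```text
t 9.9 pos [527.7 124.4  85.7] zdir 238.1 polar r 37.6 ang(stirrer) -2.0 F [1.1 2.  0.6] M [ 0.35 -0.06 -0.04] q6 2.22
```

>>> arm_command([
  [-0.0009,0,0.0014,2.5],
  [0,0,0,0],
])

```text
time: 10.1
tool_pos: [527.6, 122.4, 85.7]
tcp_rot: [-1.57, 0.0, 2.54]
contact_force: [0.1, -0.4, -0.3]
grip_width: 0.2
```

The force has dropped, which makes click 3. I'll back off, lift clear and look.

>>> arm_command([
  [0,0,-0.008,0],
  [0,-0.03,0,0],
  [0,-0.04,0,0],
  [0,-0.05,0,0],
  [0,0,0,0],
])

```text
time: 10.6
tool_pos: [535.8, 130.0, 212.6]
tcp_rot: [-1.579, 0.01, 2.54]
contact_force: [0.4, -0.4, -1.0]
grip_width: 0.6
```

>>> arm_command([
  [0.04,0,0.03,-8],
  [0.04,0,0.03,-8],
  [0.03,0,0.02,-8],
  [0,0,0,-8],
  [0,0,0,0],
])

```text
time: 11.1
tool_pos: [397.9, 109.2, 206.0]
tcp_rot: [-1.571, 0.001, 3.099]
contact_force: [1.1, -0.7, 0.9]
grip_width: 0.4
```

```bash
python3 - <<'E'
from h import *
st()
c=vision.capture("scene"); u=proj([[490,60,80]],c)[0].astype(int)
a=cv2.resize(c["img"][u[1]-40:u[1]+40,u[0]-60:u[0]+40,::-1],None,fx=4,fy=4,interpolation=2)
t=vision.capture("top"); v=proj([[490,80,80]],t)[0].astype(int)
b=cv2.resize(t["img"][v[1]-40:v[1]+40,v[0]-50:v[0]+50,::-1],None,fx=4,fy=4,interpolation=2)
cv2.imwrite("pics/c4.png",np.hstack([a,b]))
for c_,o in((c,(u[0]-60,u[1]-40)),(t,(v[0]-50,v[1]-40))):
    for k in range(5,8):
        q=np.radians(120-30*k)+YAW; print(k,((proj([[*(A+41*np.r_[np.cos(q),np.sin(q)]),95]],c_)-o)*4).round())
E
```

```text
t 11.1 pos [397.9 109.2 206. ] zdir 267.5 polar r 93.2 ang(stirrer) -175.8 F [ 1.1 -0.7  0.9] M [ 0.05 -0.02 -0.03] q6 1.7
5 [[156. 151.]]
6 [[188. 148.]]
7 [[217. 152.]]
5 [[164. 111.]]
6 [[187. 129.]]
7 [[197. 156.]]
```

View pics/c4.png

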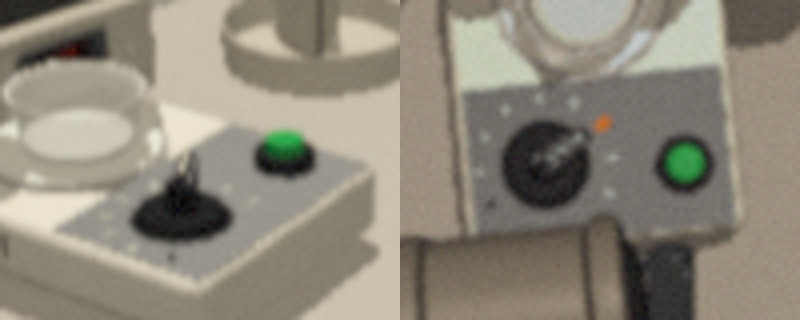

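The pointer tip is at (585,135) in the right panel and (185,150) in the left. Both match the predicted position 6 at the orange bar (603,124). The dish is in place. Now the start key at about (488,18).

>>> arm_command([
  [-0.0312,0,0.029,0],
  [-0.0312,0,0.029,0],
  [-0.0312,0,0.029,0],
  [0,0,0,0],
  [0,0,0,0],
])

```text
time: 11.7
tool_pos: [488.2, 17.5, 204.8]
tcp_rot: [-1.571, -0.002, 3.092]
contact_force: [-0.1, 1.1, 0.1]
grip_width: 0.4
```

>>> arm_command([
  [0,0.04,0,0],
  [0,0.04,0,0],
  [0,0.016,0,0],
  [0,0,0,0],
])

```text
time: 12.1
tool_pos: [485.5, 19.2, 107.4]
tcp_rot: [-1.571, -0.006, 3.096]
contact_force: [0.8, -0.4, 1.0]
grip_width: 0.2
```

```bash
python3 - <<'E'
from h import *
st()
c=vision.capture("scene"); hsv=cv2.cvtColor(c["img"],cv2.COLOR_RGB2HSV)
u=proj([[488,18,75]],c)[0].astype(int); print(u)
m=cv2.inRange(hsv,(45,100,60),(80,255,255)); m[:u[1]-15]=0;m[u[1]+15:]=0;m[:,:u[0]-20]=0;m[:,u[0]+20:]=0
ys,xs=np.nonzero(m); print(len(xs),xs.min(),xs.max(),ys.min(),ys.max(),xs.mean(),ys.mean())
for z in(66,70,74,78,82):print(z,proj([[488,18,z]],c))
cv2.imwrite("pics/s5.png",cv2.resize(c["img"][u[1]-35:u[1]+35,u[0]-45:u[0]+45,::-1],None,fx=7,fy=7,interpolation=2))
E
```

```text
t 12.1 pos [485.5  19.2 107.4] zdir 267.4 polar r 103.8 ang(stirrer) -96.8 F [ 0.8 -0.4  1. ] M [0.03 0.01 0.01] q6 1.5
[288 222]
51 283 292 218 224 287.54901960784315 221.31372549019608
66 [[288.15450901 225.11121367]]
70 [[288.14638484 223.81033024]]
74 [[288.13824663 222.50568906]]
78 [[288.13009435 221.19727128]]
82 [[288.12192797 219.88505793]]
```

View pics/s5.png

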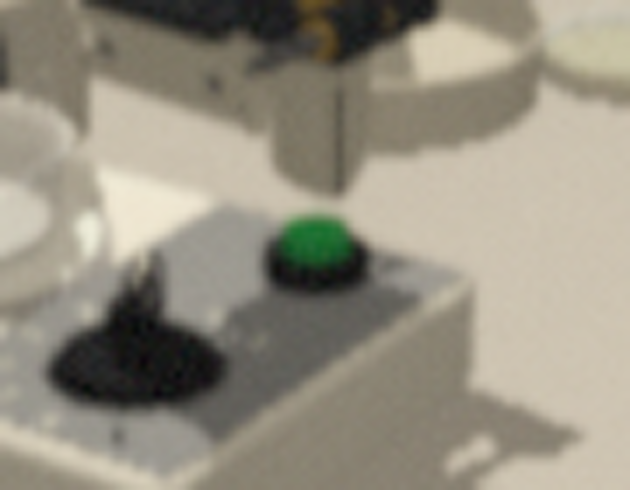

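The scene crop shows the closed fingertips at (320,180) above the green key at (317,240). The key's top is at about z 80. I'll descend in small steps, watching the force.

>>> arm_command([
  [-0.0025,0.01,0,0],
  [0,0.004,0,0],
  [0,0,0,0],
])

```text
time: 12.45
tool_pos: [490.2, 18.0, 95.7]
tcp_rot: [-1.571, 0.0, 3.095]
contact_force: [0.5, 0.5, 0.7]
grip_width: 0.6
```

>>> arm_command([
  [0,0.003,0,0],
  [0,0,0,0],
])

```text
time: 12.65
tool_pos: [490.2, 17.8, 92.7]
tcp_rot: [-1.571, 0.0, 3.095]
contact_force: [-0.2, -0.6, 0.7]
grip_width: 0.3
```

>>> arm_command([
  [0,0.003,0,0],
  [0,0,0,0],
])

```text
time: 12.85
tool_pos: [490.5, 17.8, 89.8]
tcp_rot: [-1.571, 0.001, 3.095]
contact_force: [-1.1, 0.7, 3.5]
grip_width: 0.3
```

>>> arm_command([
  [0.002,0.002,0,0],
  [0,0,0,0],
])

```text
time: 13.05
tool_pos: [489.0, 17.8, 88.1]
tcp_rot: [-1.571, 0.002, 3.095]
contact_force: [2.1, 0.5, 3.4]
grip_width: 0.0
```

>>> arm_command([
  [0,0.002,0,0],
  [0,0,0,0],
])

```text
time: 13.25
tool_pos: [489.1, 17.8, 86.2]
tcp_rot: [-1.571, 0.002, 3.095]
contact_force: [2.7, -0.2, 6.6]
grip_width: 0.3
```

>>> arm_command([
  [0,0.002,0,0],
  [0,0,0,0],
])

```text
time: 13.45
tool_pos: [489.2, 17.8, 85.9]
tcp_rot: [-1.57, 0.003, 3.096]
contact_force: [-3.5, -0.5, 22.4]
grip_width: 0.5
```

The force jumped from 6.6 to 22 N and the motion stopped at 85.9 after about 6 mm of travel, so the key is fully down. Releasing and retreating.

>>> arm_command([
  [0,0,0,0],
  [0,-0.005,0,0],
  [0,-0.01,0,0],
  [0,-0.03,0,0],
  [0,-0.05,0,0],
])

```text
time: 13.95
tool_pos: [485.4, 18.2, 176.9]
tcp_rot: [-1.571, -0.009, 3.095]
contact_force: [1.3, -0.7, -0.0]
grip_width: 0.8
```

>>> arm_command([
  [0,-0.05,0,0],
  [0.05,0,0,0],
  [0.05,0,0,0],
  [0,0,0,0],
  [0,0,0,0],
])

```text
time: 14.45
tool_pos: [387.2, 22.7, 228.8]
tcp_rot: [-1.571, -0.001, 3.096]
contact_force: [0.6, -0.3, 0.8]
grip_width: 0.2
```

```bash
python3 - <<'E'
from h import *
st()
c=vision.capture("scene"); u=proj([[490,60,80]],c)[0].astype(int)
a=cv2.resize(c["img"][u[1]-40:u[1]+40,u[0]-60:u[0]+40,::-1],None,fx=4,fy=4,interpolation=2)
t=vision.capture("top"); v=proj([[490,80,80]],t)[0].astype(int)
b=cv2.resize(t["img"][v[1]-40:v[1]+40,v[0]-50:v[0]+50,::-1],None,fx=4,fy=4,interpolation=2)
cv2.imwrite("pics/c6.png",np.hstack([a,b]))
m=cv2.inRange(cv2.cvtColor(c["img"],cv2.COLOR_RGB2HSV),(45,100,60),(80,255,255))[207:237,268:308]
ys,xs=np.nonzero(m); print(len(xs),xs.mean()+268,ys.mean()+207)
for n in "dish bottle amber_jar stopper_flask petri".split():
    print(n,[(w(d["xyz"],c).round(1).tolist(),round(d["confidence"],2)) for d in vision.find_in(c,n)[:1]])
E
```

```text
t 14.45 pos [387.2  22.7 228.8] zdir 267.4 polar r 143.6 ang(stirrer) -140.0 F [ 0.6 -0.3  0.8] M [ 0.05 -0.01  0.04] q6 1.48
56 287.6607142857143 220.94642857142858
dish [([619.2, 93.6, 94.1], 0.71)]
bottle [([514.8, 474.4, 78.5], 0.6)]
amber_jar [([454.1, 366.5, 50.0], 0.82)]
stopper_flask [([573.3, 372.3, 29.3], 0.72)]
petri [([584.0, -353.8, 13.5], 0.57)]
```

View pics/c6.png

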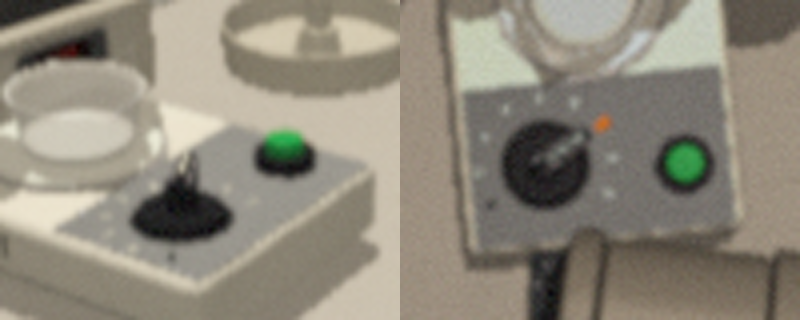

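The pointer still rests at the orange bar, with its tip at (585,135) and the bar at (603,124). The key is back up at (685,163), and the dish and bystanders are where they were. Handing in.

```bash
python3 -c "
from h import *
print(job.close_job()); st()"
```

```text
the job is handed in; nothing more can be done
None
the job is handed in; nothing more can be done
```

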